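# Drive the loose ferrule out of a tone-arm base

### The job

One of the four brass ferrules in the walnut tone-arm base has lost its glue: take the ejector rod from the punch stand, feel with it through the bores which ferrule gives under a light push, and push that one right through so that it drops into the pan below. Never press the rod on wood or brass with more than 30 N, leave the three sound ferrules seated and the other things in the tray and stand where they are, and put the rod back, fully home, into the hole it came from.

Things in the scene. Friction and masses are not known exactly. Their poses are not given: they have to be found in the camera images.
- rod_grip (a point): middle of the handle of the ejector rod: a turned steel hand drift, 0.26 kg, 111 mm long, the taller of the two tools upright in the stand. Bottom to top: shank 18 mm diameter, 45 mm long; collar 30 mm diameter, 6 mm thick, resting on the stand; round handle 21 mm diameter, 60 mm long. The point is on the axis, 30 mm above the collar, 81 mm above the end face. z points up the rod
- rod_tip (a point): centre of the flat end face of the ejector rod's shank, the working end, hidden in the stand at the start (edge chamfered 1.2 mm); z points up the rod to the handle
- stand: fixed wooden punch stand, 50 mm (x) by 150 mm (y) by 50 mm high, with three through holes 21 mm in diameter in a row along its y at -50, 0 and 50 mm. Origin: centre of its underside, on the tray floor. The rod stands in one of the two outer holes and a punch in the other; the middle hole is empty
- punch: bystander: a shorter stepped punch with the same collar but a handle only 32 mm long, in the other outer hole of the stand. Origin: its lower end
- base: walnut tone-arm base, fixed: a block 110 (x) by 160 (y) by 34 mm strapped on two steel parallels along its short ends. Origin on the tray floor under its middle; underside at z = 45 mm, top face at 79 mm. Straps with studs over the middle of the short ends reach 20 mm above the top face, 98 mm out along y; a brass socket, 42 mm across, 5 mm high, sits in the middle of the top
- bore1 (a point): centre of the mouth of bore 1 in the top face of the base (at x = 32, y = 46 mm of its frame). The bore is 21 mm in diameter, vertical, and goes right through the 34 mm of wood (mouth edge chamfered 1 mm). Below all four bores, between the parallels, lies a felt-lined catch pan: floor 2 mm above the tray floor, rims 12 mm high
- bore2 (a point): centre of the mouth of bore 2 in the top face of the base (at x = 32, y = -46 mm of its frame). The bore is 21 mm in diameter, vertical, and goes right through the 34 mm of wood (mouth edge chamfered 1 mm). 
- bore3 (a point): centre of the mouth of bore 3 in the top face of the base (at x = -32, y = 46 mm of its frame). The bore is 21 mm in diameter, vertical, and goes right through the 34 mm of wood (mouth edge chamfered 1 mm). 
- bore4 (a point): centre of the mouth of bore 4 in the top face of the base (at x = -32, y = -46 mm of its frame). The bore is 21 mm in diameter, vertical, and goes right through the 34 mm of wood (mouth edge chamfered 1 mm). 
- ferrule1_c (a point): centre of the ferrule in bore 1: a brass sleeve, outer diameter 20 mm, inner 8 mm, 22 mm long, 50 g, its upper end 7 mm below the top face and its lower end 5 mm above the underside. The four ferrules look alike. In one bore, a different one each time, the glue has failed; the other three ferrules are still glued and do not yield to 30 N; only a push tells them apart
- ferrule2_c (a point): centre of the ferrule in bore 2, built as in bore 1. The loose ferrule, in whichever bore it is, is held by the wood's friction: it starts to slide under a steady push of between 5 and 14 N, resists less and less as it goes down, and drops into the pan once its upper end is down to about 5 mm above the underside (rod's end face about 29 mm below the top face)
- ferrule3_c (a point): centre of the ferrule in bore 3, built as in bore 1
- ferrule4_c (a point): centre of the ferrule in bore 4, built as in bore 1
- clamp: bystander: brass diaphragm clamp, a ring 56 mm across with three screw lugs, 8 mm high, lying in the tray
- knob: bystander: ivory-coloured celluloid knob, 32 mm across, 23 mm high, lying between the stand and the base
- brake: bystander: rusty iron turntable brake, a flat bar 100 mm long with a pad block, 14 mm high
- weight: bystander: cobalt glass record weight, 64 mm across, 44 mm high
- soundbox: bystander: metal soundbox, 56 mm across, 22 mm high
- driver: bystander: screwdriver, 150 mm long, lying near the robot's side of the tray
- ferrule1: the same ferrule as ferrule1_c; origin at the centre of its lower end
- ferrule2: the same ferrule as ferrule2_c; origin at the centre of its lower end
- ferrule3: the same ferrule as ferrule3_c; origin at the centre of its lower end
- ferrule4: the same ferrule as ferrule4_c; origin at the centre of its lower end
- rod: the same ejector rod; origin at the centre of its end face (as rod_tip)
There are look-alikes about, which are no part of the job. What is shaped like the rod but blue is not meant.

How it is judged:
On the way, in this order (a step that is already met when the one before it is completed fails the run):
1. the ejector rod is drawn out of the stand (z of rod_tip in the frame of stand above 0.055 m), for 0.1 s.
2. the loose ferrule has dropped out of the underside of the base, with the rod still through its bore; the other three have not moved ((((z of ferrule1_c in the frame of base below 0.032 m and horizontal distance between rod_tip and bore1 below 0.006 m and z of rod_tip in the frame of base below 0.062 m) and distance of each of ferrule2_c, ferrule3_c, ferrule4_c from where it was at the start of the episode below 0.002 m) or ((z of ferrule2_c in the frame of base below 0.032 m and horizontal distance between rod_tip and bore2 below 0.006 m and z of rod_tip in the frame of base below 0.062 m) and distance of each of ferrule1_c, ferrule3_c, ferrule4_c from where it was at the start of the episode below 0.002 m) or ((z of ferrule3_c in the frame of base below 0.032 m and horizontal distance between rod_tip and bore3 below 0.006 m and z of rod_tip in the frame of base below 0.062 m) and distance of each of ferrule1_c, ferrule2_c, ferrule4_c from where it was at the start of the episode below 0.002 m) or ((z of ferrule4_c in the frame of base below 0.032 m and horizontal distance between rod_tip and bore4 below 0.006 m and z of rod_tip in the frame of base below 0.062 m) and distance of each of ferrule1_c, ferrule2_c, ferrule3_c from where it was at the start of the episode below 0.002 m))), for 0.05 s.
At the end, for the whole second after the job is handed in: One ferrule lies still in the pan (centre under 30 mm above the tray floor, under 85 mm sideways from the middle of the base); the other three moved under 2 mm; the rod stands upright (0.1 rad) and still in the hole it came from, its end within 5 mm of its starting place (((((z of ferrule1_c in the frame of base below 0.03 m and horizontal distance between ferrule1_c and base below 0.085 m) and linear speed of ferrule1 below 0.02 m/s) and distance of each of ferrule2_c, ferrule3_c, ferrule4_c from where it was at the start of the episode below 0.002 m) or (((z of ferrule2_c in the frame of base below 0.03 m and horizontal distance between ferrule2_c and base below 0.085 m) and linear speed of ferrule2 below 0.02 m/s) and distance of each of ferrule1_c, ferrule3_c, ferrule4_c from where it was at the start of the episode below 0.002 m) or (((z of ferrule3_c in the frame of base below 0.03 m and horizontal distance between ferrule3_c and base below 0.085 m) and linear speed of ferrule3 below 0.02 m/s) and distance of each of ferrule1_c, ferrule2_c, ferrule4_c from where it was at the start of the episode below 0.002 m) or (((z of ferrule4_c in the frame of base below 0.03 m and horizontal distance between ferrule4_c and base below 0.085 m) and linear speed of ferrule4 below 0.02 m/s) and distance of each of ferrule1_c, ferrule2_c, ferrule3_c from where it was at the start of the episode below 0.002 m)) and distance of rod_tip from where it was at the start of the episode below 0.005 m and angle between rod_tip's own z axis and vertical below 0.1 rad and linear speed of rod below 0.02 m/s); the robot touches nothing.
It fails at once if the rod presses on a ferrule or on the walnut base with more than 30 N (contact force between rod and base above 30 N or contact force between rod and ferrule1 above 30 N or contact force between rod and ferrule2 above 30 N or contact force between rod and ferrule3 above 30 N or contact force between rod and ferrule4 above 30 N).
It fails at once if the arm or its fingers press on the walnut base or on a ferrule with more than 30 N (contact force between any of the arm, the fingers and base above 30 N or contact force between any of the arm, the fingers and ferrule1 above 30 N or contact force between any of the arm, the fingers and ferrule2 above 30 N or contact force between any of the arm, the fingers and ferrule3 above 30 N or contact force between any of the arm, the fingers and ferrule4 above 30 N).
It fails at once if one of the other things in the tray or the stand is shifted by more than 25 mm (distance of any of clamp, knob, brake, weight, soundbox, driver, punch from where it was at the start of the episode above 0.025 m).
It also fails if it takes over 72 s, if anything falls off the work surface, if the arm or the gripper's body presses on something with over 40 N, if the wrist force passes 120 N, or if a joint passes its speed limit or range.

### The arm

A 6-joint arm with a two-finger parallel gripper is mounted at the origin on the work surface. World frame = base frame: x ahead of the robot, y to its left, z up, the work surface at z = 0. Lengths are in m, angles in rad, forces in N, time in s.
With the tool pointing down it reaches from about 0.375 to 0.825 m from the base axis. Payload 5.5 kg.
Tool frame: the origin (TCP) lies midway between the tips of the shut fingers; the grasp point (between the pads) lies 19 mm behind it; x points along the fingers, y is the direction in which the jaws open and shut, and the axes are right-handed (so a half turn about x gives the same grasp; the last joint's range is limited). The gripper opens to 85 mm and grips with 20 to 120 N. Pads are 22 mm wide; open, the fingers measure 114 mm over their backs; the gripper's body (76 mm by 85 mm) begins 54 mm behind the grasp point. The pads swing forward as they close: fully open they stand 13 mm farther back than shut.
Start: joints at [-1.233, 0.314, -0.047, 1.21, 0, 1.571], TCP at [0.199, -0.566, 0.231] pointing down, gripper open.
Joint ranges: [-2.67, 2.67], [-0.69, 1.73], [-1.03, 1.25], [-2.08, 2.16], [-1.42, 1.45], [-3.14, 3.14]. Speed limits (rad/s): [2.39, 2.39, 3.01, 3.14, 3.14, 3.14].

### API

Orientations are given as [roll, pitch, yaw] about the fixed x, y, z axes, in that order (R = Rz(yaw) Ry(pitch) Rx(roll)).
In Python, from rig import telemetry, eyes, workorder gives the robot as it stands.
- The arm moves only by the tool jog_arm, never from a script. Its argument "rows" is a list of rows, each a list of 7 numbers: the shift along the world's x, y, z in cm, then the turn, a rotation vector about the world's x, y, z in rad, then the opening, from -1 (shut) to 1 (fully open), so that 0 is half open. In form: [[tx, ty, tz, rx, ry, rz, claw], ...]. A call has 1 to 12 rows; each row is the pose to reach, as a shift and turn from the pose measured when the call began; what a row does not reach only later rows make up. A row lasts 1/12 s, in which the tool goes at most 41.7 mm and 7.16 degrees, less where a joint would pass 70% of its speed; a pose out of reach is approached as far as the arm can. A call with a gripper value outside its range is refused whole. The fingers move at their own pace and stop on an object; "newtons" is the grip in N (left out, the last holds). Time passes only in rows, so rows that repeat a pose let the fingers close. It gives the time, the measured TCP pose, the force and the opening at its end, in the units of the state.
- telemetry.get_state(): the state, without advancing time (a new reading comes with each control period).
- eyes.camera(name): name is "scene" or "side" or "wrist"; returns a dict with "color" (384x512x3 uint8, red, green, blue), "depth" (384x512 float32, m along the optical axis (not along the pixel's ray), 0 where there is no reading), "intrinsics" (3x3 intrinsics, pixels), "R" (3x3) and "t" (3): a world point X has camera coordinates R X + t; the wrist camera has in their place "hand_eye" (4x4, takes a point from camera to tool coordinates, whose origin is the TCP and whose axes are the tool frame's). Camera axes: x right, y down, z forward; pixel columns grow to the right and rows downward; lengths in m; the calibration is good to about 2 mm. A picture is of the moment at which its call begins: read the wrist's pose just before it.
- workorder.sign_off(): hands the job in, once; it reports no verdict.
The state is a dict: "clock": time; "joint_pos": joint angles; "joint_vel": joint speeds; "tau": joint torques, N m; "eef_pos": TCP position; "orientation": TCP orientation; "force": force on the tool from outside, world axes, zero at the start; "wrist_torque": the same for the moment, N m; "gripper_width": finger opening in m.
Only numpy, scipy, OpenCV 4.12 (cv2) and the standard library are available. Lean on these libraries where they do the work, as an engineer would, in place of code of your own. Each camera call takes 0.05 s, during which the arm holds its last target.

## Working session

There is one attempt and no reset: what is moved stays moved. The work goes in short steps, Python scripts to look and compute and a tool call to move; the robot and the scene stay as the last step left them, time stands still between calls to the robot, and variables do not carry over. Pictures are saved under pics/ and viewed, and the job is handed in when it is done.

Besides the shell and the picture viewer there is one more tool, called after "Request:" by a JSON object that holds its "name" and its "arguments". jog_arm: Moves the arm, as the interface text tells. Its arguments: {"type":"object","properties":{"rows":{"type":"array"},"newtons":{"type":"number"}},"required":["rows"]}

```bash
mkdir -p pics; ls; python3 - <<'E'
from rig import telemetry, eyes
import cv2,pickle
print(telemetry.get_state())
d={}
for n in ["scene","side","wrist"]:
    c=eyes.camera(n); d[n]=c
    cv2.imwrite(f"pics/{n}0.png",c["color"][:,:,::-1])
    print(n,c["intrinsics"].tolist(),{k:c[k].tolist() for k in c if k in("R","t","hand_eye")})
pickle.dump(d,open("d0.pkl","wb"))
E
```

```text
pics
{'clock': 0.0, 'joint_pos': array([-1.23300979e+00,  3.14195072e-01, -4.81086404e-02,  1.21020563e+00,
       -9.40658345e-06,  1.57077714e+00]), 'joint_vel': array([-0.0011005 ,  0.00072886, -0.00072893, -0.00084184,  0.00077049,
       -0.0005776 ]), 'tau': array([ 2.38175271e-03, -5.39600050e+01,  3.39741755e+01,  1.92912068e-02,
       -3.42544195e-05,  1.78518133e-05]), 'eef_pos': array([ 0.19863901, -0.56553231,  0.23044017]), 'orientation': array([-1.56532433,  1.56908329,  1.91407405]), 'force': array([ 0.3466263 , -0.23818559, -0.08830193]), 'wrist_torque': array([0.02183805, 0.03643422, 0.02496643]), 'gripper_width': 0.08513072883890406}
scene [[373.1254481062677, 0.0, 251.87433423593745], [0.0, 373.1254481062677, 189.9145911043429], [0.0, 0.0, 1.0]] {'R': [[0.18215612542290507, 0.9832211547838208, -0.009762517937734253], [0.8396990678857422, -0.16071703602495976, -0.518724888281994], [-0.511590286618824, 0.08629133859734404, -0.8548854797692778]], 't': [-0.093494098343371, -0.43100724180162747, 1.262329022903063]}
side [[386.5707497562304, 0.0, 253.30213447029035], [0.0, 386.5707497562304, 194.6663026607385], [0.0, 0.0, 1.0]] {'R': [[-0.9963327417577418, -0.08547220058817837, 0.003945963521804273], [-0.05680973111497146, 0.6263259067076865, -0.7774885935095377], [0.06398220183883836, -0.7748615111833911, -0.628884660597192]], 't': [0.5784337457710783, 0.10246215395706271, 0.8744880258852913]}
wrist [[342.27950958418705, 0.0, 255.27316501031373], [0.0, 342.27950958418705, 192.22576344643323], [0.0, 0.0, 1.0]] {'hand_eye': [[0.0003703938268729628, -0.26860152786745356, 0.9632513078297281, -0.14280449051757266], [0.9999994679238587, 0.0010268950756448058, -9.817587866099393e-05, 0.0005425688559141939], [-0.0009627878336108266, 0.9632508316704287, 0.2686017653065861, -0.06774465852640323], [0.0, 0.0, 0.0, 1.0]]}
```

View pics/scene0.png

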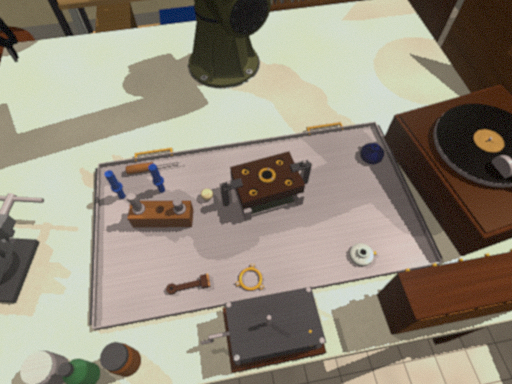

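View pics/side0.png

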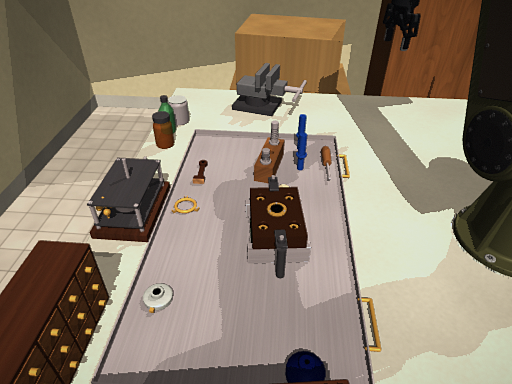

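View pics/wrist0.png

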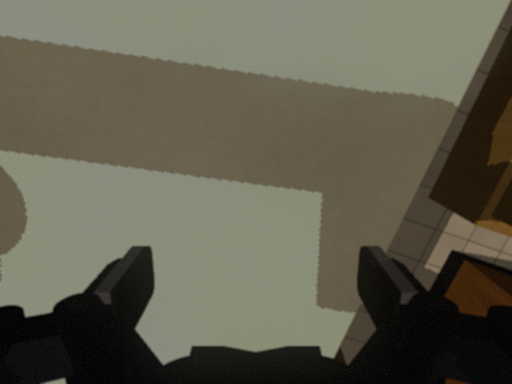

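```bash
python3 - <<'E'
import cv2
a=cv2.imread("pics/scene0.png")[140:245,90:320]
cv2.imwrite("pics/sc_crop.png",cv2.resize(a,None,fx=3.4,fy=3.4,interpolation=cv2.INTER_CUBIC))
a=cv2.imread("pics/side0.png")[105:285,230:350]
cv2.imwrite("pics/si_crop.png",cv2.resize(a,None,fx=3.3,fy=3.3,interpolation=cv2.INTER_CUBIC))
E
```

```text
(no output)
```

View pics/sc_crop.png

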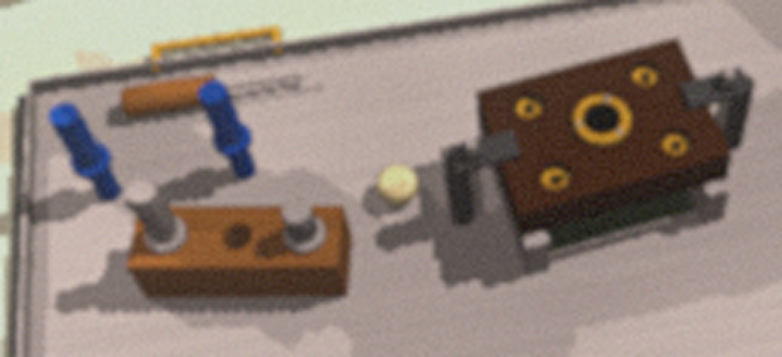

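View pics/si_crop.png

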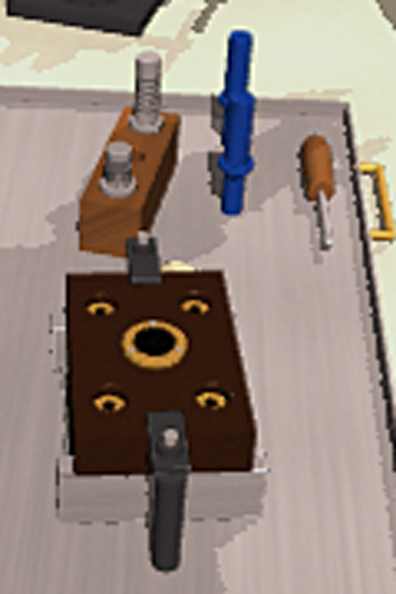

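```bash
cat > h.py <<'E'
import numpy as np,cv2
from scipy.spatial.transform import Rotation as Ro
def cam(c,st=None):
    """returns K, Rwc (cam->world), origin"""
    K=c["intrinsics"]
    if "R" in c: R=np.array(c["R"]).T; return K,R,-R@np.array(c["t"])
    H=np.array(c["hand_eye"]); Rt=Ro.from_euler('xyz',st["orientation"]).as_matrix()
    return K,Rt@H[:3,:3],Rt@H[:3,3]+st["eef_pos"]
def ray(C,uv,z):
    K,R,o=C; d=R@np.linalg.inv(K)@np.array([uv[0],uv[1],1.]); return o+d*(z-o[2])/d[2]
def proj(C,X):
    K,R,o=C; p=K@(R.T@(np.asarray(X)-o)); return p[:2]/p[2]
def tri(C1,u1,C2,u2):
    A=[];b=[]
    M=np.zeros((3,3));v=np.zeros(3)
    for (K,R,o),u in((C1,u1),(C2,u2)):
        d=R@np.linalg.inv(K)@np.array([u[0],u[1],1.]);d/=np.linalg.norm(d);P=np.eye(3)-np.outer(d,d);M+=P;v+=P@o
    return np.linalg.solve(M,v)
def dep(C,c,u,r=1):
    K,R,o=C;x,y=int(round(u[0])),int(round(u[1]));q=c["depth"][y-r:y+r+1,x-r:x+r+1];z=np.median(q[q>0])
    return o+R@(np.linalg.inv(K)@np.array([u[0],u[1],1.]))*z
E
python3 - <<'E'
import pickle
from h import *
np.set_printoptions(precision=4,suppress=True)
d=pickle.load(open("d0.pkl","rb")); s=d["scene"];C=cam(s);D=cam(d["side"])
for n,p in dict(floor1=(300,250),floor2=(120,250),basetop=(90+560/3.4,140+150/3.4),standtop=(90+340/3.4,140+225/3.4)).items(): print(n,dep(C,s,p))
S=lambda x,y:(90+x/3.4,140+y/3.4); T=lambda x,y:(230+x/3.3,105+y/3.3)
print("rodtop",tri(C,S(139,192),D,T(148,58)))
print("rodcollar",tri(C,S(164,234),D,T(147,122)))
print("punchtop",tri(C,S(298,212),D,T(117,150)))
print("punchcollar",tri(C,S(303,234),D,T(118,184)))
for a,b in(((528,108),(210,400)),((644,76),(195,306)),((675,145),(100,307)),((555,179),(108,402))):
    print(b, ray(D,T(*b),.075), a,ray(C,S(*a),.075))
E
```

```text
floor1 [0.7044 0.0837 0.0017]
floor2 [ 0.6235 -0.3476  0.0035]
basetop [0.5463 0.0017 0.0802]
standtop [ 0.5581 -0.1636  0.0456]
rodtop [ 0.5464 -0.2888  0.1139]
rodcollar [ 0.5451 -0.2887  0.0521]
punchtop [ 0.5656 -0.1876  0.0865]
punchcollar [ 0.5642 -0.19    0.0528]
(210, 400) [0.4906 0.078  0.075 ] (528, 108) [ 0.5025 -0.0141  0.075 ]
(195, 306) [ 0.5012 -0.014   0.075 ] (644, 76) [0.4904 0.0766 0.075 ]
(100, 307) [ 0.5657 -0.0071  0.075 ] (675, 145) [0.5545 0.0852 0.075 ]
(108, 402) [0.554  0.0855 0.075 ] (555, 179) [ 0.5664 -0.0057  0.075 ]
```

```bash
python3 - <<'E'
import pickle
from h import *
from rig import telemetry
np.set_printoptions(precision=4,suppress=True)
d=pickle.load(open("d0.pkl","rb")); s=d["scene"];C=cam(s);D=cam(d["side"])
S=lambda x,y:(90+x/3.4,140+y/3.4); T=lambda x,y:(230+x/3.3,105+y/3.3)
st=telemetry.get_state()
print(Ro.from_euler('xyz',st["orientation"]).as_matrix())
print("blue1 bot",ray(C,S(108,192),.003),dep(C,s,S(64,115)))
print("blue2 bot",ray(C,S(243,172),.003),dep(C,s,S(213,92)))
print("knob",dep(C,s,S(398,183)))
W=cam(d["wrist"],st); print(W[2],W[1])
X=st["eef_pos"]+np.array([0,0,-.062]); print("tip px",proj(W,X))
E
```

```text
[[-0.0004  0.3314 -0.9435]
 [ 0.0013 -0.9435 -0.3314]
 [-1.     -0.0013 -0.    ]]
blue1 bot [ 0.4702 -0.343   0.003 ] [ 0.4727 -0.3399  0.114 ]
blue2 bot [ 0.4717 -0.2382  0.003 ] [ 0.4716 -0.2358  0.1124]
knob [ 0.5185 -0.1186  0.0257]
[ 0.2628 -0.5439  0.3734] [[ 0.3323 -0.9084 -0.2539]
 [-0.9432 -0.3205 -0.0877]
 [-0.0017  0.2686 -0.9633]]
tip px [254.5611 208.4987]
```

Candidates for the rod (scene px): blue rods at (110,180) and (154,172) are look-alikes. The steel tool in the right hole (178,205) has the short handle, so it is the punch. The steel tool in the left hole (135,203) is the taller one (top z≈0.114 against 0.087), so it is the rod. I'll move above it for a close check.

Request:
{"name": "jog_arm", "arguments": {"rows": [[17,14,1,0,0,0,0.2],[34.6,27.7,1,0,0,0,0.2],[34.6,27.7,1,0,0,0,0.2],[34.6,27.7,1,0,0,0,0.2],[34.6,27.7,1,0,0,0,0.2],[34.6,27.7,1,0,0,0,0.2],[34.6,27.7,1,0,0,0,0.2],[34.6,27.7,1,0,0,0,0.2],[34.6,27.7,1,0,0,0,0.2],[34.6,27.7,1,0,0,0,0.2],[34.6,27.7,1,0,0,0,0.2],[34.6,27.7,1,0,0,0,0.2]]}}

```text
clock: 1.15
eef_pos: [0.5485, -0.2848, 0.24]
orientation: [-2.176, 1.568, 1.309]
force: [-0.3, 0.2, -0.4]
gripper_width: 0.0513
```

```bash
cat > snap.py <<'E'
import sys,pickle,cv2
from rig import telemetry,eyes
from h import *
np.set_printoptions(precision=4,suppress=True)
def snap(n,f,name="wrist"):
    st=telemetry.get_state(); c=eyes.camera(name); pickle.dump((st,c),open(f"{f}.pkl","wb"))
    cv2.imwrite(f"pics/{f}.png",c["color"][:,:,::-1]); 
    return st,c
if __name__=="__main__":
    st,c=snap(0,sys.argv[1]); print(st["eef_pos"],st["orientation"],st["force"],st["gripper_width"],st["clock"],st["joint_pos"])
E
python3 snap.py w1
```

```text
[ 0.5485 -0.2848  0.24  ] [-2.1763  1.5678  1.3088] [-0.3482  0.1826 -0.3879] 0.051325737219447845 1.15 [-0.4806  0.3456  0.0171  1.2429  0.0029  2.3175]
```

View pics/w1.png

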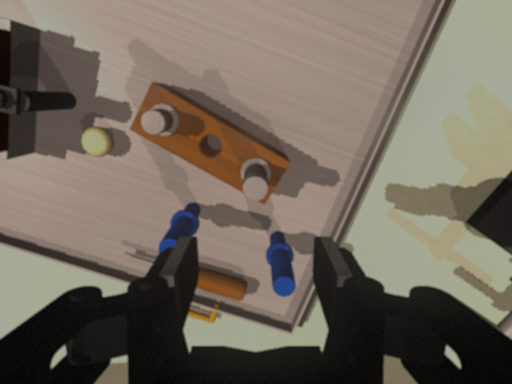

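```bash
python3 - <<'E'
import cv2,pickle
from h import *
from rig import telemetry
np.set_printoptions(precision=4,suppress=True)
st,c=pickle.load(open("w1.pkl","rb"));s2=telemetry.get_state();print(s2["eef_pos"],s2["joint_vel"])
a=cv2.imread("pics/w1.png")[70:220,120:310]
cv2.imwrite("pics/w1c.png",cv2.resize(a,None,fx=4,fy=4,interpolation=cv2.INTER_CUBIC))
E
```

```text
[ 0.5464 -0.2866  0.24  ] [-0.0539 -0.0212 -0.0271  0.0082 -0.0229 -0.0145]
```

View pics/w1c.png

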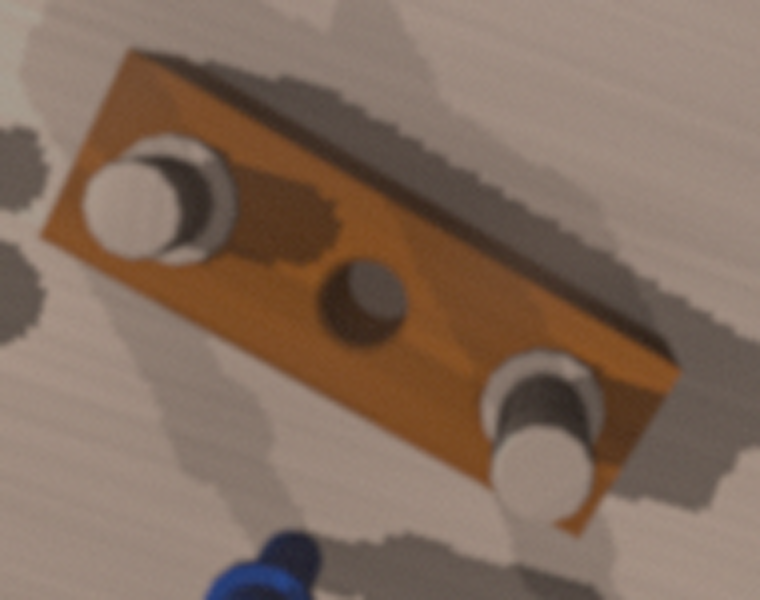

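The long-handled steel tool at wrist (256,188) is the rod, and the punch is at (153,120). I'll take a settled picture and measure.

Request:
{"name": "jog_arm", "arguments": {"rows": [[0,0,0,0,0,0,0.2],[0,0,0,0,0,0,0.2],[0,0,0,0,0,0,0.2]]}}

```text
clock: 1.45
eef_pos: [0.5454, -0.2873, 0.2398]
orientation: [-1.208, 1.568, 2.275]
force: [-0.4, 0.4, 0.2]
gripper_width: 0.0513
```

```bash
python3 snap.py w2; python3 - <<'E'
import cv2
a=cv2.imread("pics/w2.png")[70:220,120:310]
cv2.imwrite("pics/w2c.png",cv2.resize(a,None,fx=4,fy=4,interpolation=cv2.INTER_CUBIC))
E
```

```text
[ 0.5454 -0.2873  0.2398] [-1.2075  1.5684  2.2746] [-0.4487  0.3557  0.2407] 0.051324445316116435 1.45 [-0.4854  0.3441  0.0145  1.2434  0.0009  2.3157]
```

View pics/w2c.png

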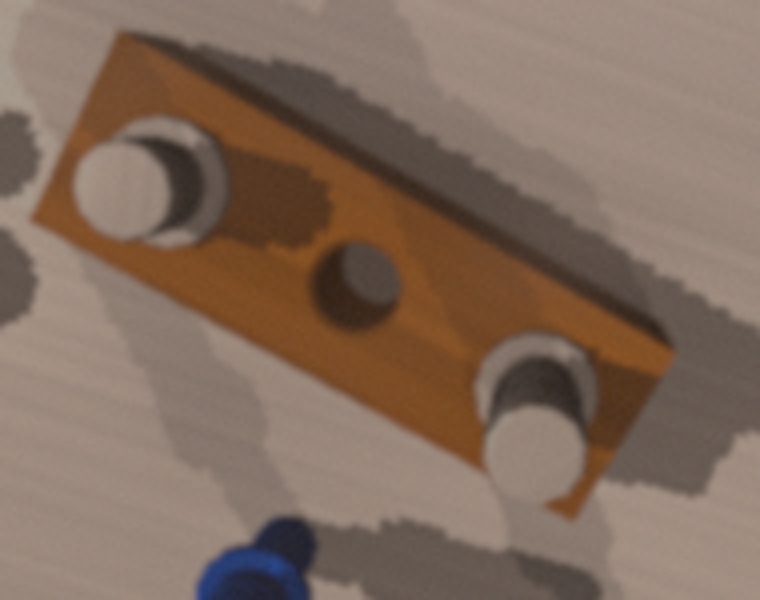

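```bash
python3 - <<'E'
import pickle
from h import *
np.set_printoptions(precision=4,suppress=True)
st,c=pickle.load(open("w2.pkl","rb"));W=cam(c,st)
q=lambda x,y:(120+x/4-.375,70+y/4-.375)
print("floor",dep(W,c,q(150,400)),dep(W,c,(330,60)))
print("top depth",dep(W,c,q(535,455)), "standtop",dep(W,c,q(420,380)))
F=.0025
print("rod top",ray(W,q(534,454),F+.116))
print("rod collar",ray(W,q(536,395),F+.056))
print("punch top",ray(W,q(121,191),F+.088)); print("punch collar",ray(W,q(164,182),F+.056))
print("mid hole",ray(W,q(356,284),F+.05))
k=np.array([ray(W,q(*p),F+.05) for p in((120,30),(32,218),(672,350),(572,520))]);print(k,k.mean(0),np.linalg.norm(k[0]-k[1]),np.linalg.norm(k[0]-k[2]))
E
```

```text
floor [ 0.4969 -0.1865  0.0026] [ 0.6698 -0.3255  0.0026]
top depth [ 0.5461 -0.2857  0.1181] standtop [ 0.5387 -0.2579  0.052 ]
rod top [ 0.5464 -0.2855  0.1185]
rod collar [ 0.546  -0.2856  0.0585]
punch top [ 0.5641 -0.1874  0.0905]
punch collar [ 0.5644 -0.1877  0.0585]
mid hole [ 0.5559 -0.2361  0.0525]
[[ 0.5931 -0.1678  0.0525]
 [ 0.545  -0.159   0.0525]
 [ 0.5664 -0.3134  0.0525]
 [ 0.5176 -0.3052  0.0525]] [ 0.5555 -0.2363  0.0525] 0.0488869367654304 0.14801340766839244
```

Request:
{"name": "jog_arm", "arguments": {"rows": [[0.06,0.17,-4,0,0,0,0.2],[0.06,0.17,-8,0,0,0,0.2],[0.06,0.17,-11,0,0,0,0.2],[0.06,0.17,-14,0,0,0,0.2],[0.06,0.17,-16,0,0,0,0.2],[0.06,0.17,-17,0,0,0,0.2],[0.06,0.17,-17,0,0,0,0.2],[0.06,0.17,-17,0,0,0,0.2],[0.06,0.17,-17,0,0,0,0.2],[0.06,0.17,-17,0,0,0,0.2]]}}

```text
clock: 2.33
eef_pos: [0.5474, -0.2867, 0.072]
orientation: [2.868, 1.569, 0.067]
force: [-0.4, -0.9, -0.0]
gripper_width: 0.0512
```

Request:
{"name": "jog_arm", "arguments": {"rows": [[0,0,0,0,0,0,-0.2],[0,0,0,0,0,0,-0.4],[0,0,0,0,0,0,-1],[0,0,0,0,0,0,-1],[0,0,0,0,0,0,-1],[0,0,0,0,0,0,-1],[0,0,0,0,0,0,-1],[0,0,0,0,0,0,-1],[0,0,0,0,0,0,-1],[0,0,0,0,0,0,-1]], "newtons": 80}}

```text
clock: 3.17
eef_pos: [0.5481, -0.2865, 0.0733]
orientation: [2.836, 1.567, 0.034]
force: [-0.9, 2.0, 6.4]
gripper_width: 0.0195
```

```bash
python3 snap.py w3
```

```text
[ 0.5481 -0.2865  0.0733] [2.8356 1.5675 0.0345] [-0.8624  2.0402  6.4139] 0.019490918058141782 3.1667 [-0.4826  0.4477 -0.2282  0.892   0.0016  2.3186]
```

View pics/w3.png

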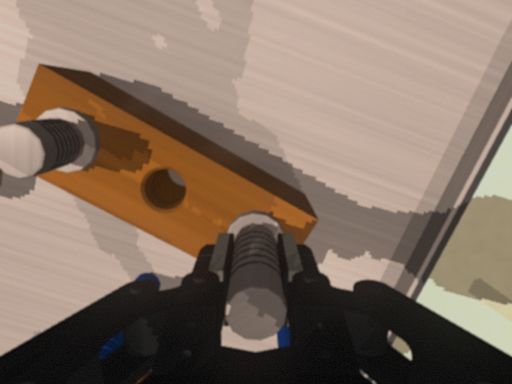

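Request:
{"name": "jog_arm", "arguments": {"rows": [[0,0,0.5,0,0,0,-1],[0,0,1.5,0,0,0,-1],[0,0,3,0,0,0,-1],[0,0,5,0,0,0,-1],[0,0,7,0,0,0,-1],[0,0,9,0,0,0,-1],[0,0,11,0,0,0,-1],[0,0,13,0,0,0,-1],[0,0,13,0,0,0,-1],[0,0,13,0,0,0,-1],[0,0,13,0,0,0,-1],[0,0,13,0,0,0,-1]]}}

```text
clock: 4.22
eef_pos: [0.5471, -0.286, 0.2016]
orientation: [-2.526, 1.569, 0.956]
force: [1.0, 0.7, -1.2]
gripper_width: 0.019
```

```bash
python3 snap.py w4
```

```text
[ 0.5471 -0.286   0.2016] [-2.5265  1.5691  0.9556] [ 1.0234  0.736  -1.2076] 0.019002272172037576 4.2167 [-0.4826  0.3584 -0.0525  1.1597  0.0016  2.3186]
```

View pics/w4.png

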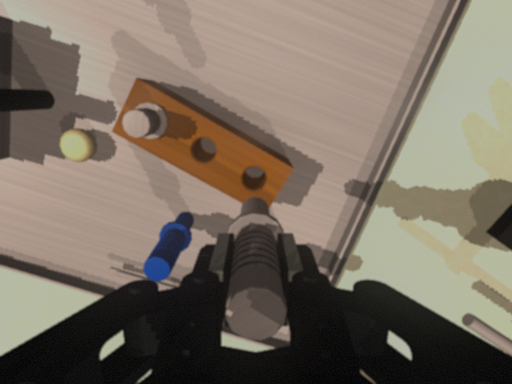

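Request:
{"name": "jog_arm", "arguments": {"rows": [[-0.5,4,1,0,0,0,-1],[-1,8,1,0,0,0,-1],[-1.5,12,1,0,0,0,-1],[-1.9,16,1,0,0,0,-1],[-1.9,20,1,0,0,0,-1],[-1.9,24,1,0,0,0,-1],[-1.9,28,1,0,0,0,-1],[-1.9,31,1,0,0,0,-1],[-1.9,32.1,1,0,0,0,-1],[-1.9,32.1,1,0,0,0,-1],[-1.9,32.1,1,0,0,0,-1],[-1.9,32.1,1,0,0,0,-1]]}}

```text
clock: 5.27
eef_pos: [0.5279, 0.034, 0.2111]
orientation: [-1.679, 1.57, 1.802]
force: [0.2, 0.4, -2.2]
gripper_width: 0.0195
```

Request:
{"name": "jog_arm", "arguments": {"rows": [[0,0,0,0,0,0,-1],[0,0,0,0,0,0,-1],[0,0,0,0,0,0,-1],[0,0,0,0,0,0,-1]]}}

```text
clock: 5.6
eef_pos: [0.5279, 0.0332, 0.211]
orientation: [-1.53, 1.57, 1.95]
force: [0.1, -0.4, -2.1]
gripper_width: 0.0197
```

```bash
python3 snap.py w5; python3 - <<'E'
import cv2
a=cv2.imread("pics/w5.png")[60:320,110:400]
cv2.imwrite("pics/w5c.png",cv2.resize(a,None,fx=2.75,fy=2.3,interpolation=cv2.INTER_CUBIC))
E
```

```text
[0.5279 0.0332 0.211 ] [-1.5296  1.5702  1.9503] [ 0.0677 -0.3584 -2.0947] 0.01971654416109631 5.6 [ 0.0625  0.1899 -0.2543  1.1268  0.0006  2.8657]
```

View pics/w5.png

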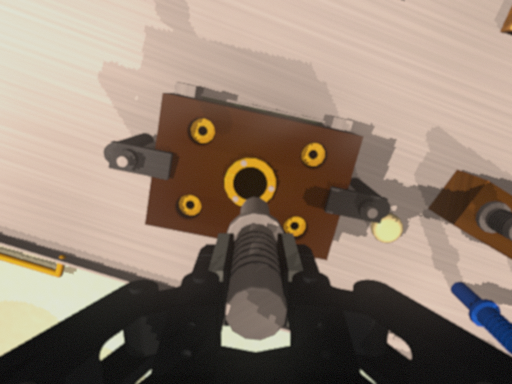

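```bash
cat > bores.py <<'E'
import pickle,sys
from h import *
np.set_printoptions(precision=4,suppress=True)
st,c=pickle.load(open(sys.argv[1]+".pkl","rb"));W=cam(c,st)
hsv=cv2.cvtColor(c["color"],cv2.COLOR_RGB2HSV)
m=cv2.inRange(hsv,(18,120,90),(32,255,255)); m=cv2.morphologyEx(m,cv2.MORPH_CLOSE,np.ones((3,3),np.uint8))
cs,_=cv2.findContours(m,cv2.RETR_EXTERNAL,cv2.CHAIN_APPROX_NONE)
P=[]
for k in cs:
    if cv2.contourArea(k)<60: continue
    (x,y),ax,an=cv2.fitEllipse(k); X=ray(W,(x,y),.0745)
    print((round(x,1),round(y,1)),ax,cv2.contourArea(k),X)
    if cv2.contourArea(k)<1000 and y<250: P.append(X[:2])
P=np.array(P)
if len(P)==4:
    # fit rect
    mean=P.mean(0); L=np.array([[32,46],[32,-46],[-32,46],[-32,-46]])*1e-3
    from itertools import permutations
    best=None
    for pm in permutations(range(4)):
        Q=P[list(pm)]-mean; A=np.vstack([np.c_[L[:,0],-L[:,1]],np.c_[L[:,1],L[:,0]]]); b=np.r_[Q[:,0],Q[:,1]]
        cc,r,_,_=np.linalg.lstsq(A,b,rcond=None); 
        if cc[0]>0 and (best is None or r[0]<best[0]): best=(r[0],cc,pm)
    r,cc,pm=best; th=np.arctan2(cc[1],cc[0]);R=np.array([[np.cos(th),-np.sin(th)],[np.sin(th),np.cos(th)]])
    print("center",mean,"yaw",th,"scale",np.hypot(*cc),"res",np.sqrt(r/4))
    for i in range(4): print("bore",i+1,mean+R@L[i],P[pm[i]])
print("floor",dep(W,c,(280,30)),"top",dep(W,c,(255,125)))
print("tip proj",proj(W,st["eef_pos"]+[0,0,-.0658]))
E
python3 bores.py w5
```

```text
(34.8, 264.8) (11.638859748840332, 67.6183090209961) 392.5 [0.3883 0.1941 0.0745]
(294.8, 225.6) (19.031185150146484, 21.52975845336914) 315.0 [ 0.5015 -0.013   0.0745]
(189.8, 204.6) (19.405651092529297, 22.25625228881836) 336.0 [0.4894 0.0786 0.0745]
(249.6, 181.7) (45.89227294921875, 49.064815521240234) 1007.5 [0.5256 0.037  0.0745]
(313.0, 154.3) (22.128677368164062, 24.103191375732422) 415.0 [ 0.5648 -0.0045  0.0745]
(202.6, 130.6) (23.213481903076172, 24.46980857849121) 442.5 [0.553  0.0866 0.0745]
center [0.5272 0.0369] yaw 0.13025388835960702 scale 1.0008132670620822 res 0.0001566848812811409
bore 1 [0.5529 0.0867] [0.553  0.0866]
bore 2 [ 0.5649 -0.0045] [ 0.5648 -0.0045]
bore 3 [0.4895 0.0784] [0.4894 0.0786]
bore 4 [ 0.5014 -0.0128] [ 0.5015 -0.013 ]
floor [0.6568 0.0536 0.002 ] top [0.5718 0.0485 0.0812]
tip proj [254.5055 206.6296]
```

View pics/w5c.png

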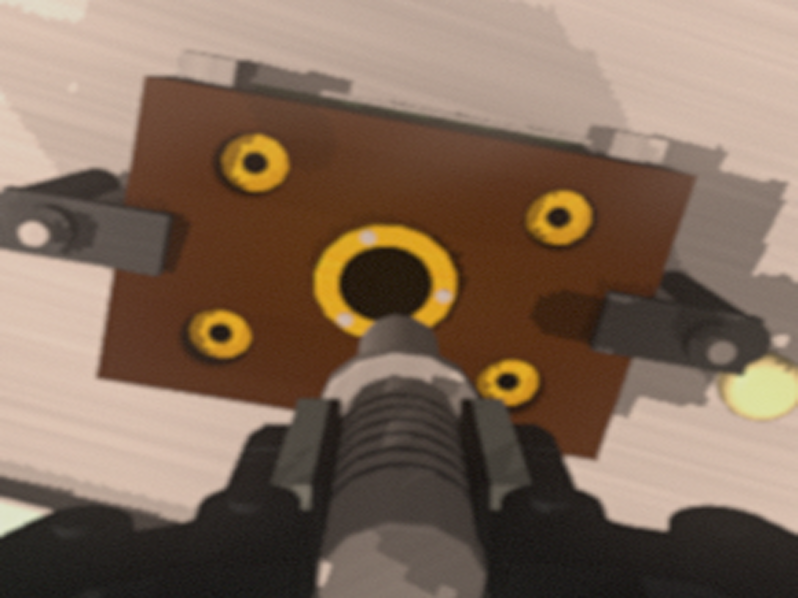

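```bash
cat > tip.py <<'E'
import pickle,sys
from h import *
np.set_printoptions(precision=4,suppress=True)
st,c=pickle.load(open(sys.argv[1]+".pkl","rb"));W=cam(c,st)
T=Ro.from_euler('xyz',st["orientation"]).as_matrix();y,z=T[:,1],T[:,2]
def sil(off,h,tilt=0):
    tip=st["eef_pos"]+T[:,0]*h+z*off[1]+y*off[0]
    pts=[]
    for r,dz in((.0078,0),(.009,.0012),(.009,.01)):
        for a in np.linspace(0,2*np.pi,180): pts.append(proj(W,tip-T[:,0]*dz+r*(np.cos(a)*y+np.sin(a)*z)))
    return np.array(pts)
for h in (.062,.0658,):
  for oz in(-.002,0,.002):
    p=sil((0,oz),h);print(h,oz,"top",p[:,1].min(),"top x",p[p[:,1].argmin(),0],"lr",p[:360,0].min(),p[:360,0].max())
u,v=254,196
a=c["color"][170:235,225:290][:,:,::-1]
cv2.imwrite("pics/tip_"+sys.argv[1]+".png",cv2.resize(a,None,fx=9,fy=9,interpolation=cv2.INTER_NEAREST))
E
python3 tip.py w5
```

```text
0.062 -0.002 top 192.17819708923201 top x 254.3002707946356 lr 240.01366971369757 268.8335857626761
0.062 0 top 195.2901619655992 top x 254.29962760591746 lr 240.04885083527986 268.79652103600887
0.062 0.002 top 198.38638811480882 top x 254.29898767011898 lr 240.08385599655892 268.75964165551693
0.0658 -0.002 top 190.55426482415774 top x 254.31907208051072 lr 240.27280886257077 268.60752662161343
0.0658 0 top 193.6174337026231 top x 254.3183929587089 lr 240.30676033772713 268.57164141714753
0.0658 0.002 top 196.66537304755613 top x 254.31771721338046 lr 240.3405448477553 268.5359326545851
```

View pics/tip_w5.png

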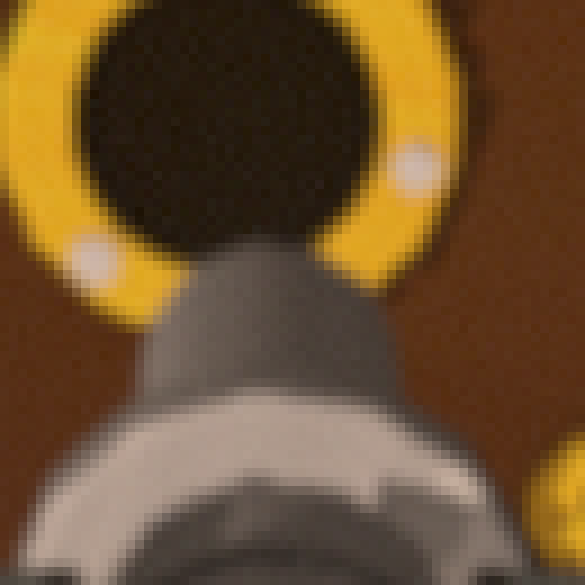

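Request:
{"name": "jog_arm", "arguments": {"rows": [[-1.2,-2.2,0,0,0,0,-1],[-2.51,-4.55,-1,0,0,0,-1],[-2.51,-4.55,-3,0,0,0,-1],[-2.51,-4.55,-4.5,0,0,0,-1],[-2.51,-4.55,-5.1,0,0,0,-1],[-2.51,-4.55,-5.1,0,0,0,-1],[-2.51,-4.55,-5.1,0,0,0,-1],[-2.51,-4.55,-5.1,0,0,0,-1],[-2.51,-4.55,-5.1,0,0,0,-1],[-2.51,-4.55,-5.1,0,0,0,-1]]}}

```text
clock: 6.48
eef_pos: [0.5036, -0.0119, 0.1609]
orientation: [-3.1, 1.569, 0.38]
force: [-0.4, 0.2, -3.0]
gripper_width: 0.0195
```

```bash
python3 snap.py w6; python3 tip.py w6
```

```text
[ 0.5036 -0.0119  0.1609] [-3.1004  1.5693  0.3803] [-0.4161  0.2043 -2.9611] 0.01948452701862619 6.4833 [-0.0241  0.1742 -0.3921  1.0031  0.0006  2.7784]
0.062 -0.002 top 192.17827523710156 top x 254.30091713152208 lr 240.01432967321674 268.83422429059976
0.062 0 top 195.29023816641373 top x 254.30027443245712 lr 240.0495111197844 268.797160190595
0.062 0.002 top 198.38646243295614 top x 254.29963498382415 lr 240.08451660503644 268.76028143300744
0.0658 -0.002 top 190.5543472917169 top x 254.31971488736303 lr 240.2734649613931 268.60816190597893
0.0658 0 top 193.61751426063398 top x 254.31903625585323 lr 240.30741676815535 268.5722773234841
0.0658 0.002 top 196.66545175814588 top x 254.31836099836755 lr 240.34120160873871 268.53656917924167
```

View pics/tip_w6.png

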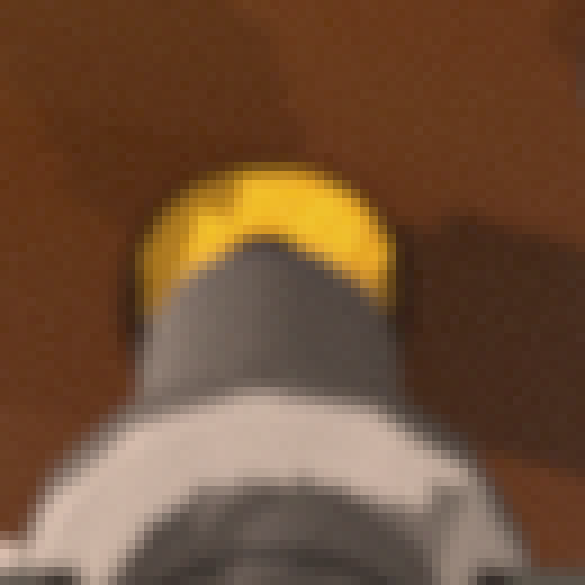

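View pics/w6.png

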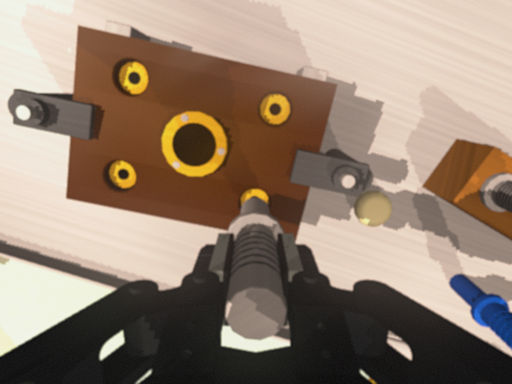

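Request:
{"name": "jog_arm", "arguments": {"rows": [[-0.08,-0.04,-0.5,0,0,0,-1],[-0.08,-0.04,-1,0,0,0,-1],[-0.08,-0.04,-1.1,0,0,0,-1],[-0.08,-0.04,-1.2,0,0,0,-1],[-0.08,-0.04,-1.3,0,0,0,-1],[-0.08,-0.04,-1.4,0,0,0,-1],[-0.08,-0.04,-1.5,0,0,0,-1],[-0.08,-0.04,-1.55,0,0,0,-1],[-0.08,-0.04,-1.55,0,0,0,-1],[-0.08,-0.04,-1.55,0,0,0,-1]]}}

```text
clock: 7.37
eef_pos: [0.5026, -0.0124, 0.1452]
orientation: [-3.02, 1.57, 0.461]
force: [-1.1, -0.4, -3.5]
gripper_width: 0.0191
```

Request:
{"name": "jog_arm", "arguments": {"rows": [[0,0,-0.1,0,0,0,-1],[0,0,-0.2,0,0,0,-1],[0,0,-0.3,0,0,0,-1],[0,0,-0.4,0,0,0,-1],[0,0,-0.45,0,0,0,-1],[0,0,-0.45,0,0,0,-1]]}}

```text
clock: 7.87
eef_pos: [0.5025, -0.0124, 0.1406]
orientation: [-2.931, 1.57, 0.549]
force: [0.1, -0.4, -2.6]
gripper_width: 0.0195
```

Request:
{"name": "jog_arm", "arguments": {"rows": [[0,0,-0.05,0,0,0,-1],[0,0,-0.1,0,0,0,-1],[0,0,-0.1,0,0,0,-1],[0,0,-0.1,0,0,0,-1]]}}

```text
clock: 8.2
eef_pos: [0.5028, -0.0123, 0.1402]
orientation: [3.136, 1.569, 0.333]
force: [-1.6, 0.8, 5.0]
gripper_width: 0.0192
```

Request:
{"name": "jog_arm", "arguments": {"rows": [[0,0,-0.05,0,0,0,-1],[0,0,-0.1,0,0,0,-1],[0,0,-0.1,0,0,0,-1],[0,0,-0.1,0,0,0,-1]]}}

```text
clock: 8.53
eef_pos: [0.5032, -0.0123, 0.1402]
orientation: [3.029, 1.568, 0.227]
force: [-3.8, 0.1, 10.2]
gripper_width: 0.0195
```

Request:
{"name": "jog_arm", "arguments": {"rows": [[0,0,-0.08,0,0,0,-1],[0,0,-0.13,0,0,0,-1],[0,0,-0.13,0,0,0,-1],[0,0,-0.13,0,0,0,-1]]}}

```text
clock: 8.87
eef_pos: [0.5034, -0.0123, 0.1401]
orientation: [2.986, 1.567, 0.183]
force: [-3.7, 0.3, 12.5]
gripper_width: 0.0192
```

Request:
{"name": "jog_arm", "arguments": {"rows": [[0,0,-0.1,0,0,0,-1],[0,0,-0.17,0,0,0,-1],[0,0,-0.17,0,0,0,-1],[0,0,-0.17,0,0,0,-1],[0,0,-0.17,0,0,0,-1]]}}

```text
clock: 9.28
eef_pos: [0.5036, -0.0123, 0.1401]
orientation: [2.942, 1.566, 0.14]
force: [-5.2, -0.3, 15.8]
gripper_width: 0.0191
```

Request:
{"name": "jog_arm", "arguments": {"rows": [[-0.1,0,0.5,0,0,0,-1],[-0.1,0,1.2,0,0,0,-1],[-0.1,0,2.2,0,0,0,-1],[-0.1,0,2.2,0,0,0,-1],[-0.5,3,2.2,0,0,0,-1],[-0.9,6,2.2,0,0,0,-1],[-1.27,9.12,2.2,0,0,0,-1],[-1.27,9.12,2.2,0,0,0,-1],[-1.27,9.12,2.2,0,0,0,-1],[-1.27,9.12,2.2,0,0,0,-1],[-1.27,9.12,2.2,0,0,0,-1],[-1.27,9.12,2.2,0,0,0,-1]]}}

```text
clock: 10.28
eef_pos: [0.491, 0.078, 0.162]
orientation: [2.895, 1.566, 0.091]
force: [0.2, 1.2, -2.8]
gripper_width: 0.0193
```

```bash
python3 snap.py w7; python3 tip.py w7 >/dev/null; python3 bores.py w7
```

```text
[0.491 0.078 0.162] [2.8951 1.5658 0.0912] [ 0.1918  1.1869 -2.8242] 0.01927544445300545 10.2833 [ 0.1578  0.1586 -0.4084  0.9988 -0.0003  2.9617]
(49.0, 269.3) (13.77620792388916, 95.36473846435547) 647.5 [0.388  0.2037 0.0745]
(378.8, 225.0) (20.649417877197266, 27.153892517089844) 435.0 [ 0.5014 -0.013   0.0745]
(252.6, 195.4) (17.210025787353516, 27.699413299560547) 246.0 [0.4922 0.0797 0.0745]
(330.7, 171.1) (61.40061950683594, 65.15213012695312) 3138.5 [0.5264 0.0349 0.0745]
(408.1, 137.1) (24.938257217407227, 30.19099998474121) 588.5 [ 0.565  -0.005   0.0745]
(273.2, 107.5) (28.52483558654785, 29.95591926574707) 667.5 [0.5531 0.0868 0.0745]
center [0.5279 0.0371] yaw 0.1159845346822555 scale 0.9998370323296147 res 0.0010618751381766406
bore 1 [0.5544 0.0865] [0.5531 0.0868]
bore 2 [ 0.565  -0.0049] [ 0.565 -0.005]
bore 3 [0.4908 0.0791] [0.4922 0.0797]
bore 4 [ 0.5015 -0.0123] [ 0.5014 -0.013 ]
floor [0.6118 0.0986 0.0022] top [0.539  0.0944 0.0817]
tip proj [254.3208 207.105 ]
```

View pics/tip_w7.png

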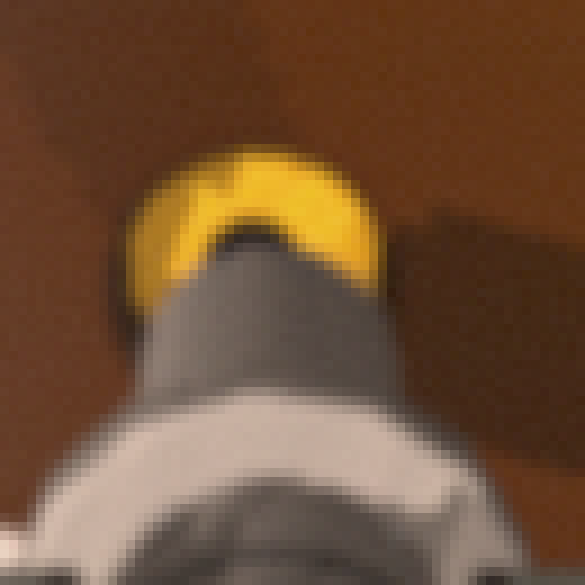

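Request:
{"name": "jog_arm", "arguments": {"rows": [[-0.02,0.1,-0.4,0,0,0,-1],[-0.02,0.1,-0.9,0,0,0,-1],[-0.02,0.1,-1.1,0,0,0,-1],[-0.02,0.1,-1.2,0,0,0,-1],[-0.02,0.1,-1.3,0,0,0,-1],[-0.02,0.1,-1.4,0,0,0,-1],[-0.02,0.1,-1.5,0,0,0,-1],[-0.02,0.1,-1.6,0,0,0,-1],[-0.02,0.1,-1.65,0,0,0,-1],[-0.02,0.1,-1.65,0,0,0,-1]]}}

```text
clock: 11.17
eef_pos: [0.4908, 0.0791, 0.1454]
orientation: [2.906, 1.566, 0.103]
force: [0.3, -0.7, -2.5]
gripper_width: 0.0195
```

Request:
{"name": "jog_arm", "arguments": {"rows": [[0,0,-0.1,0,0,0,-1],[0,0,-0.2,0,0,0,-1],[0,0,-0.3,0,0,0,-1],[0,0,-0.4,0,0,0,-1],[0,0,-0.45,0,0,0,-1],[0,0,-0.5,0,0,0,-1],[0,0,-0.55,0,0,0,-1],[0,0,-0.55,0,0,0,-1]]}}

```text
clock: 11.83
eef_pos: [0.4909, 0.0791, 0.1403]
orientation: [2.909, 1.565, 0.105]
force: [-1.1, -0.4, 2.1]
gripper_width: 0.019
```

Request:
{"name": "jog_arm", "arguments": {"rows": [[0,0,-0.05,0,0,0,-1],[0,0,-0.1,0,0,0,-1],[0,0,-0.13,0,0,0,-1],[0,0,-0.13,0,0,0,-1],[0,0,-0.13,0,0,0,-1]]}}

```text
clock: 12.25
eef_pos: [0.4914, 0.0792, 0.1402]
orientation: [2.936, 1.564, 0.132]
force: [-2.4, -1.1, 10.1]
gripper_width: 0.0193
```

Request:
{"name": "jog_arm", "arguments": {"rows": [[0,0,-0.08,0,0,0,-1],[0,0,-0.13,0,0,0,-1],[0,0,-0.16,0,0,0,-1],[0,0,-0.16,0,0,0,-1],[0,0,-0.16,0,0,0,-1]]}}

```text
clock: 12.67
eef_pos: [0.4917, 0.0793, 0.1401]
orientation: [2.955, 1.563, 0.151]
force: [-4.6, -1.0, 14.2]
gripper_width: 0.0191
```

Request:
{"name": "jog_arm", "arguments": {"rows": [[-0.05,0,0.5,0,0,0,-1],[-0.05,0,1.2,0,0,0,-1],[-0.05,0,2.2,0,0,0,-1],[-0.05,0,2.2,0,0,0,-1],[2,0.3,2.2,0,0,0,-1],[4,0.6,2.2,0,0,0,-1],[6.27,0.79,2.2,0,0,0,-1],[6.27,0.79,2.2,0,0,0,-1],[6.27,0.79,2.2,0,0,0,-1],[6.27,0.79,2.2,0,0,0,-1],[6.27,0.79,2.2,0,0,0,-1]]}}

```text
clock: 13.58
eef_pos: [0.5533, 0.0871, 0.1618]
orientation: [2.951, 1.564, 0.147]
force: [0.2, -0.4, -2.8]
gripper_width: 0.0193
```

```bash
python3 snap.py w8; python3 tip.py w8 >/dev/null; python3 - <<'E'
import pickle
from h import *
st,c=pickle.load(open("w8.pkl","rb"));T=Ro.from_euler('xyz',st["orientation"]).as_matrix();print(T,np.cross(T[:,0],[0,0,-1]))
E
```

```text
[0.5533 0.0871 0.1618] [2.951  1.5641 0.1472] [ 0.2102 -0.3764 -2.8367] 0.019299035190643944 13.5833 [ 0.1561  0.2709 -0.2664  1.0268 -0.0001  2.9599]
[[ 6.62021736e-03  3.31380531e-01 -9.43473962e-01]
 [ 9.81707193e-04 -9.43496336e-01 -3.31381501e-01]
 [-9.99977604e-01  1.26760239e-03 -6.57146948e-03]] [-0.00098171  0.00662022  0.        ]
```

View pics/tip_w8.png

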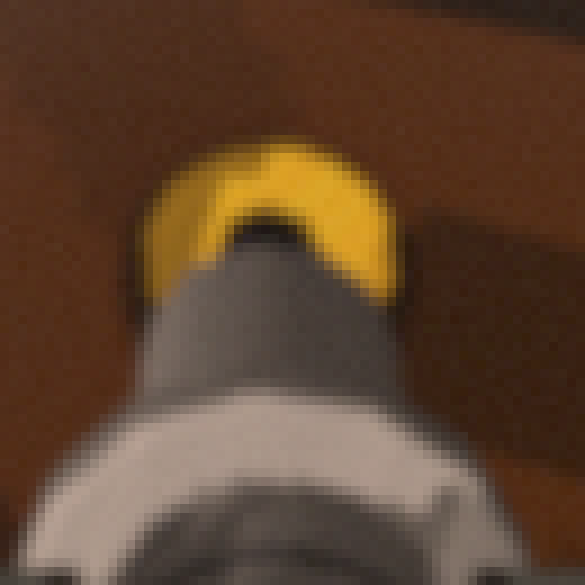

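Request:
{"name": "jog_arm", "arguments": {"rows": [[0.1,0,-0.4,0,0.006,0,-1],[0.1,0,-0.9,0,0.006,0,-1],[0.1,0,-1.1,0,0.006,0,-1],[0.1,0,-1.2,0,0.006,0,-1],[0.1,0,-1.3,0,0.006,0,-1],[0.1,0,-1.4,0,0.006,0,-1],[0.1,0,-1.5,0,0.006,0,-1],[0.1,0,-1.6,0,0.006,0,-1],[0.1,0,-1.65,0,0.006,0,-1],[0.1,0,-1.65,0,0.006,0,-1]]}}

```text
clock: 14.47
eef_pos: [0.5544, 0.0871, 0.1454]
orientation: [-2.662, 1.569, 0.817]
force: [0.3, -0.3, -2.0]
gripper_width: 0.0194
```

Request:
{"name": "jog_arm", "arguments": {"rows": [[0,0,-0.1,0,0,0,-1],[0,0,-0.2,0,0,0,-1],[0,0,-0.3,0,0,0,-1],[0,0,-0.4,0,0,0,-1],[0,0,-0.45,0,0,0,-1],[0,0,-0.5,0,0,0,-1],[0,0,-0.55,0,0,0,-1],[0,0,-0.55,0,0,0,-1]]}}

```text
clock: 15.13
eef_pos: [0.5545, 0.0871, 0.1403]
orientation: [-2.793, 1.569, 0.686]
force: [-0.5, 0.1, 1.2]
gripper_width: 0.0194
```

Request:
{"name": "jog_arm", "arguments": {"rows": [[0,0,-0.05,0,0,0,-1],[0,0,-0.1,0,0,0,-1],[0,0,-0.13,0,0,0,-1],[0,0,-0.13,0,0,0,-1],[0,0,-0.13,0,0,0,-1]]}}

```text
clock: 15.55
eef_pos: [0.5549, 0.0871, 0.1397]
orientation: [-3.013, 1.568, 0.466]
force: [-1.6, -0.4, 5.4]
gripper_width: 0.019
```

Request:
{"name": "jog_arm", "arguments": {"rows": [[0,0,-0.05,0,0,0,-1],[0,0,-0.1,0,0,0,-1],[0,0,-0.13,0,0,0,-1],[0,0,-0.15,0,0,0,-1],[0,0,-0.15,0,0,0,-1]]}}

```text
clock: 15.97
eef_pos: [0.5552, 0.0872, 0.1389]
orientation: [-3.074, 1.567, 0.406]
force: [-1.6, 0.5, 6.8]
gripper_width: 0.0188
```

Request:
{"name": "jog_arm", "arguments": {"rows": [[-0.04,0,-0.07,0,0,0,-1],[-0.04,0,-0.12,0,0.002,0,-1],[-0.04,0,-0.17,0,0.002,0,-1],[-0.04,0,-0.22,0,0.002,0,-1],[-0.04,0,-0.22,0,0.002,0,-1]]}}

```text
clock: 16.38
eef_pos: [0.5551, 0.0872, 0.1375]
orientation: [-2.922, 1.568, 0.558]
force: [-3.2, -0.3, 6.8]
gripper_width: 0.0195
```

Request:
{"name": "jog_arm", "arguments": {"rows": [[-0.04,0,-0.07,0,0,0,-1],[-0.04,0,-0.14,0,0.002,0,-1],[-0.04,0,-0.2,0,0.002,0,-1],[-0.04,0,-0.25,0,0.002,0,-1],[-0.04,0,-0.25,0,0.002,0,-1]]}}

```text
clock: 16.8
eef_pos: [0.5552, 0.0872, 0.1357]
orientation: [-2.683, 1.569, 0.796]
force: [-2.9, -0.3, 6.7]
gripper_width: 0.0196
```

Request:
{"name": "jog_arm", "arguments": {"rows": [[-0.04,0,-0.07,0,0,0,-1],[-0.04,0,-0.14,0,0.002,0,-1],[-0.04,0,-0.2,0,0.002,0,-1],[-0.04,0,-0.25,0,0.002,0,-1],[-0.04,0,-0.25,0,0.002,0,-1]]}}

```text
clock: 17.22
eef_pos: [0.5552, 0.0872, 0.1339]
orientation: [-2.304, 1.569, 1.176]
force: [-1.1, -0.4, 6.3]
gripper_width: 0.0192
```

Request:
{"name": "jog_arm", "arguments": {"rows": [[-0.08,0,-0.1,0,0,0,-1],[-0.08,0,-0.17,0,0,0,-1],[-0.08,0,-0.24,0,0,0,-1],[-0.08,0,-0.31,0,0,0,-1],[-0.08,0,-0.36,0,0,0,-1],[-0.08,0,-0.4,0,0,0,-1],[-0.08,0,-0.45,0,0,0,-1]]}}

```text
clock: 17.8
eef_pos: [0.5551, 0.0872, 0.1303]
orientation: [-2.863, 1.568, 0.617]
force: [-1.7, -0.6, 7.8]
gripper_width: 0.0188
```

Request:
{"name": "jog_arm", "arguments": {"rows": [[-0.06,0,-0.1,0,0,0,-1],[-0.06,0,-0.17,0,0,0,-1],[-0.06,0,-0.24,0,0,0,-1],[-0.06,0,-0.31,0,0,0,-1],[-0.06,0,-0.36,0,0,0,-1],[-0.06,0,-0.4,0,0,0,-1],[-0.06,0,-0.45,0,0,0,-1]]}}

```text
clock: 18.38
eef_pos: [0.5551, 0.0873, 0.1267]
orientation: [-3.053, 1.567, 0.426]
force: [-2.2, -0.7, 7.7]
gripper_width: 0.0189
```

Request:
{"name": "jog_arm", "arguments": {"rows": [[-0.06,0,-0.1,0,0,0,-1],[-0.06,0,-0.17,0,0,0,-1],[-0.06,0,-0.24,0,0,0,-1],[-0.06,0,-0.31,0,0,0,-1],[-0.06,0,-0.36,0,0,0,-1],[-0.06,0,-0.4,0,0,0,-1],[-0.06,0,-0.45,0,0,0,-1]]}}

```text
clock: 18.97
eef_pos: [0.555, 0.0873, 0.123]
orientation: [3.139, 1.565, 0.335]
force: [-1.7, -0.4, 7.6]
gripper_width: 0.0191
```

Request:
{"name": "jog_arm", "arguments": {"rows": [[-0.06,0,-0.1,0,0.003,0,-1],[-0.06,0,-0.17,0,0.003,0,-1],[-0.06,0,-0.24,0,0.003,0,-1],[-0.06,0,-0.31,0,0.003,0,-1],[-0.06,0,-0.36,0,0.003,0,-1],[-0.06,0,-0.4,0,0.003,0,-1],[-0.06,0,-0.45,0,0.003,0,-1]]}}

```text
clock: 19.55
eef_pos: [0.555, 0.0873, 0.1193]
orientation: [-3.021, 1.567, 0.458]
force: [-1.2, 0.1, 6.8]
gripper_width: 0.0192
```

Request:
{"name": "jog_arm", "arguments": {"rows": [[-0.06,0,-0.1,0,0.003,0,-1],[-0.06,0,-0.17,0,0.003,0,-1],[-0.06,0,-0.24,0,0.003,0,-1],[-0.06,0,-0.31,0,0.003,0,-1],[-0.06,0,-0.36,0,0.003,0,-1],[-0.06,0,-0.4,0,0.003,0,-1],[-0.06,0,-0.45,0,0.003,0,-1]]}}

```text
clock: 20.13
eef_pos: [0.5544, 0.0874, 0.1146]
orientation: [-2.126, 1.569, 1.353]
force: [-0.0, 0.7, -2.1]
gripper_width: 0.0191
```

Request:
{"name": "jog_arm", "arguments": {"rows": [[0,0,0,0,0,0,-1],[0,0,0,0,0,0,-1],[0,0,0,0,0,0,-1],[0,0,0,0,0,0,-1]]}}

```text
clock: 20.47
eef_pos: [0.5543, 0.0874, 0.1145]
orientation: [-2.003, 1.569, 1.477]
force: [1.0, -0.1, -3.5]
gripper_width: 0.0192
```

```bash
python3 - <<'E'
from snap import *
st,c=snap(0,"sc9","scene")
a=c["color"][145:225,210:330][:,:,::-1]
cv2.imwrite("pics/sc9c.png",cv2.resize(a,None,fx=6,fy=6,interpolation=cv2.INTER_CUBIC))
print(st["eef_pos"],st["force"])
E
```

```text
[0.5543 0.0874 0.1145] [ 0.9531 -0.1486 -3.4951]
```

View pics/sc9c.png

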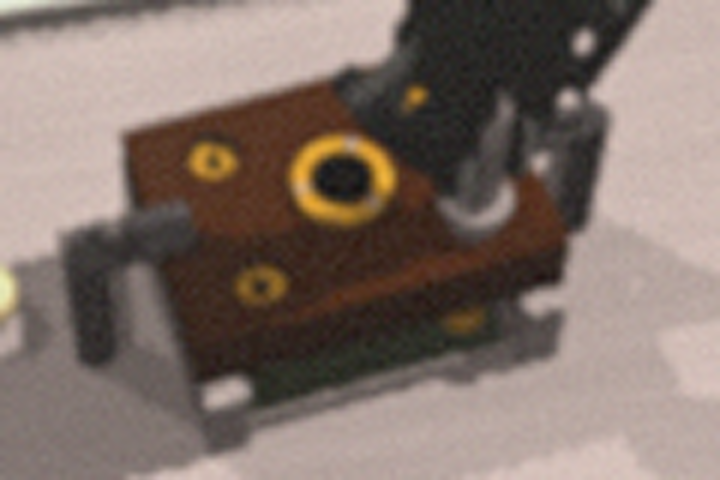

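Request:
{"name": "jog_arm", "arguments": {"rows": [[0,0,1,0,0,0,-1],[0,0,3,0,0,0,-1],[0,0,5,0,0,0,-1],[0,0,7,0,0,0,-1],[0,0,9,0,0,0,-1],[0,0,10,0,0,0,-1],[0,-3,10,0,0,0,-1],[0,-7,10,0,0,0,-1],[0,-11,10,0,0,0,-1],[0,-15,10,0,0,0,-1],[0,-15,10,0,0,0,-1],[0,-15,10,0,0,0,-1]]}}

```text
clock: 21.52
eef_pos: [0.5538, -0.0647, 0.2145]
orientation: [-1.721, 1.569, 1.754]
force: [-1.0, 1.1, -2.6]
gripper_width: 0.0191
```

```bash
python3 snap.py w10
```

```text
[ 0.5538 -0.0647  0.2145] [-1.7208  1.5688  1.7542] [-1.0187  1.0821 -2.6378] 0.019130578443795797 21.5167 [-0.1175  0.2416 -0.1812  1.1487  0.0019  2.6907]
```

View pics/w10.png

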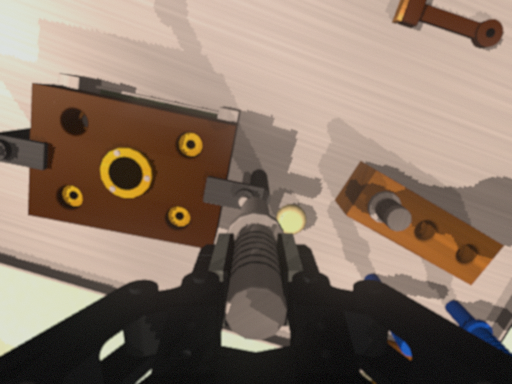

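Bore 1 (75,121) is empty, and the other three rings are seated. Returning to the stand.

Request:
{"name": "jog_arm", "arguments": {"rows": [[-0.1,-4,0,0,0,0,-1],[-0.2,-8,0,0,0,0,-1],[-0.3,-12,0,0,0,0,-1],[-0.4,-16,0,0,0,0,-1],[-0.59,-20,0,0,0,0,-1],[-0.59,-22.02,0,0,0,0,-1],[-0.59,-22.02,-2,0,0,0,-1],[-0.59,-22.02,-4,0,0,0,-1],[-0.59,-22.02,-6,0,0,0,-1],[-0.59,-22.02,-7,0,0,0,-1],[-0.59,-22.02,-7,0,0,0,-1],[-0.59,-22.02,-7,0,0,0,-1]]}}

```text
clock: 22.57
eef_pos: [0.5481, -0.2823, 0.1443]
orientation: [-1.494, 1.567, 1.985]
force: [0.4, -0.0, -1.7]
gripper_width: 0.0192
```

Request:
{"name": "jog_arm", "arguments": {"rows": [[0,0,0,0,0,0,-1],[0,0,0,0,0,0,-1],[0,0,0,0,0,0,-1]]}}

```text
clock: 22.82
eef_pos: [0.549, -0.2824, 0.1457]
orientation: [-2.159, 1.569, 1.32]
force: [0.6, 0.2, -2.4]
gripper_width: 0.019
```

```bash
python3 snap.py w11;python3 tip.py w11 | tail -2; python3 - <<'E'
import cv2
a=cv2.imread("pics/w11.png")[100:250,100:300]
cv2.imwrite("pics/w11c.png",cv2.resize(a,None,fx=4,fy=4,interpolation=cv2.INTER_CUBIC))
E
```

```text
[ 0.549  -0.2824  0.1457] [-2.1592  1.5686  1.3199] [ 0.6068  0.2178 -2.3912] 0.01900890319317803 22.8167 [-0.4763  0.3906 -0.1368  1.0439  0.0022  2.3279]
0.0658 0 top 193.617526097739 top x 254.31882774462048 lr 240.30727549340457 268.5719906477077
0.0658 0.002 top 196.66544596020577 top x 254.31815139739302 lr 240.34105920267413 268.53628150421343
```

View pics/w11c.png

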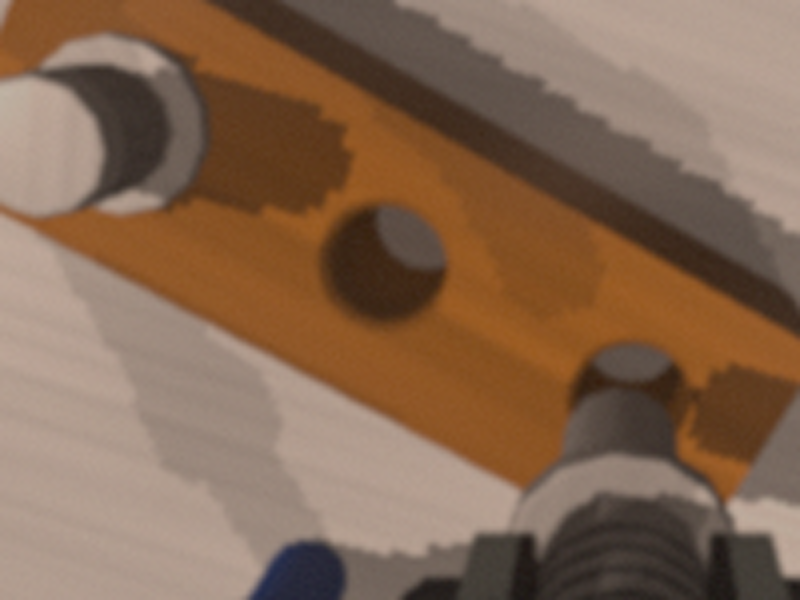

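View pics/tip_w11.png

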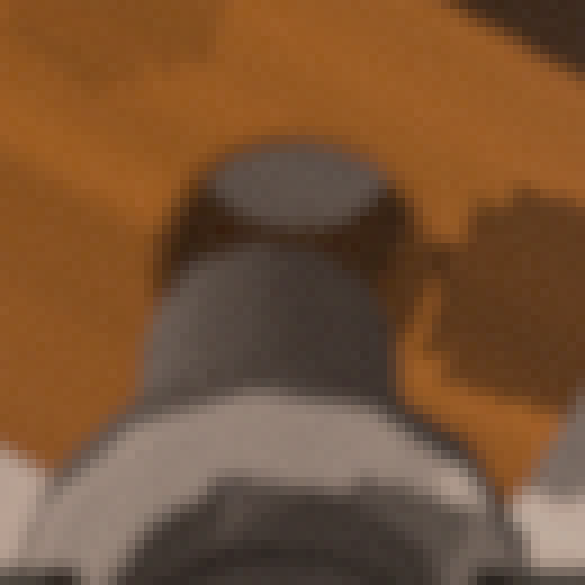

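```bash
python3 - <<'E'
import pickle
from h import *
np.set_printoptions(precision=4,suppress=True)
st,c=pickle.load(open("w11.pkl","rb"));W=cam(c,st)
q=lambda x,y:(100+x/4-.375,100+y/4-.375)
print("mid",ray(W,q(384,262),.0525),"rodhole",ray(W,q(631,401.5),.0525))
T=Ro.from_euler('xyz',st["orientation"]).as_matrix();print("tip",st["eef_pos"]+T[:,0]*.0658+T[:,2]*.0015, np.cross(T[:,0],[0,0,-1]))
E
```

```text
mid [ 0.5558 -0.2361  0.0525] rodhole [ 0.5461 -0.2854  0.0525]
tip [ 0.5476 -0.2828  0.0799] [-0.0022  0.0006  0.    ]
```

Request:
{"name": "jog_arm", "arguments": {"rows": [[-0.13,-0.26,-0.5,-0.002,0,0,-1],[-0.13,-0.26,-1.5,-0.002,0,0,-1],[-0.13,-0.26,-2,-0.002,0,0,-1],[-0.13,-0.26,-2,-0.002,0,0,-1],[-0.13,-0.26,-2,-0.002,0,0,-1],[-0.13,-0.26,-2,-0.002,0,0,-1],[-0.13,-0.26,-2,-0.002,0,0,-1]]}}

```text
clock: 23.45
eef_pos: [0.5477, -0.2851, 0.1257]
orientation: [-3.075, 1.57, 0.404]
force: [0.3, 0.6, -1.7]
gripper_width: 0.0193
```

Request:
{"name": "jog_arm", "arguments": {"rows": [[0,0,0,0,0,0,-1],[0,0,0,0,0,0,-1],[0,0,0,0,0,0,-1]]}}

```text
clock: 23.7
eef_pos: [0.5478, -0.2852, 0.1259]
orientation: [2.774, 1.57, -0.03]
force: [-0.1, -0.1, -2.9]
gripper_width: 0.0194
```

Request:
{"name": "jog_arm", "arguments": {"rows": [[0,0.02,-0.4,0,0,0,-1],[0,0.02,-0.7,0,0,0,-1],[0,0.02,-0.9,0,0,0,-1],[0,0.02,-1.1,0,0,0,-1],[0,0.02,-1.3,0,0,0,-1],[0,0.02,-1.3,0,0,0,-1]]}}

```text
clock: 24.2
eef_pos: [0.5475, -0.2849, 0.1123]
orientation: [-2.23, 1.57, 1.249]
force: [0.5, 0.7, -1.5]
gripper_width: 0.0188
```

Request:
{"name": "jog_arm", "arguments": {"rows": [[0,0,-0.5,0,0,0,-1],[0,0,-1,0,0,0,-1],[0,0,-1.5,0,0,0,-1],[0,0,-2,0,0,0,-1],[0,0,-2.5,0,0,0,-1],[0,0,-3,0,0,0,-1],[0,0,-3.3,0,0,0,-1],[0,0,-3.5,0,0,0,-1],[0,0,-3.5,0,0,0,-1],[0,0,-3.5,0,0,0,-1]]}}

```text
clock: 25.03
eef_pos: [0.5475, -0.2848, 0.0773]
orientation: [-2.067, 1.57, 1.412]
force: [-0.2, 0.2, -1.9]
gripper_width: 0.0192
```

Free slide. Home is expected at about z = 0.0733, so I'll lower until it bears on the stand.

Request:
{"name": "jog_arm", "arguments": {"rows": [[0,0,-0.1,0,0,0,-1],[0,0,-0.2,0,0,0,-1],[0,0,-0.3,0,0,0,-1],[0,0,-0.4,0,0,0,-1],[0,0,-0.45,0,0,0,-1],[0,0,-0.45,0,0,0,-1]]}}

```text
clock: 25.53
eef_pos: [0.5477, -0.2849, 0.0734]
orientation: [-3.127, 1.57, 0.352]
force: [-2.1, 2.1, 3.3]
gripper_width: 0.019
```

Request:
{"name": "jog_arm", "arguments": {"rows": [[0,0,-0.05,0,0,0,-1],[0,0,-0.1,0,0,0,-1],[0,0,-0.1,0,0,0,-1]]}}

```text
clock: 25.78
eef_pos: [0.5477, -0.2849, 0.0733]
orientation: [2.846, 1.57, 0.041]
force: [-2.9, 0.7, 7.8]
gripper_width: 0.0193
```

Home. Next I open the gripper to half (punch and blue rods clear) and withdraw straight up.

Request:
{"name": "jog_arm", "arguments": {"rows": [[0,0,0,0,0,0,-0.3],[0,0,0,0,0,0,0],[0,0,0,0,0,0,0.2],[0,0,0,0,0,0,0.2],[0,0,0,0,0,0,0.2],[0,0,0,0,0,0,0.2],[0,0,0,0,0,0,0.2]]}}

```text
clock: 26.37
eef_pos: [0.5477, -0.2849, 0.0732]
orientation: [2.871, 1.57, 0.067]
force: [0.0, -0.3, -0.8]
gripper_width: 0.0512
```

Request:
{"name": "jog_arm", "arguments": {"rows": [[0,0,1,0,0,0,0.2],[0,0,3,0,0,0,0.2],[0,0,5,0,0,0,0.2],[0,0,8,0,0,0,0.2],[0,0,11,0,0,0,0.2],[0,0,14,0,0,0,0.2],[0,0,16.6,0,0,0,0.2],[0,0,16.6,0,0,0,0.2],[0,0,16.6,0,0,0,0.2],[0,0,16.6,0,0,0,0.2]]}}

```text
clock: 27.2
eef_pos: [0.5475, -0.2848, 0.2393]
orientation: [2.883, 1.57, 0.078]
force: [0.5, 0.5, -0.7]
gripper_width: 0.0509
```

```bash
python3 snap.py w12; python3 - <<'E'
from snap import *
snap(0,"sd12","side"); 
st,c=snap(0,"sc12","scene")
import numpy as np
a=cv2.imread("pics/w12.png")[70:220,120:310]; a=cv2.resize(a,None,fx=4,fy=4,interpolation=cv2.INTER_CUBIC)
cv2.imwrite("pics/w12c.png",a)
a=c["color"][140:245,90:320][:,:,::-1]
cv2.imwrite("pics/sc12c.png",cv2.resize(a,None,fx=3.4,fy=3.4,interpolation=cv2.INTER_CUBIC))
E
```

```text
[ 0.5475 -0.2848  0.2393] [2.8825 1.5699 0.0782] [ 0.4749  0.515  -0.652 ] 0.05091859612828307 27.2 [-0.4799  0.3429  0.0117  1.2388  0.0005  2.3244]
```

View pics/w12c.png

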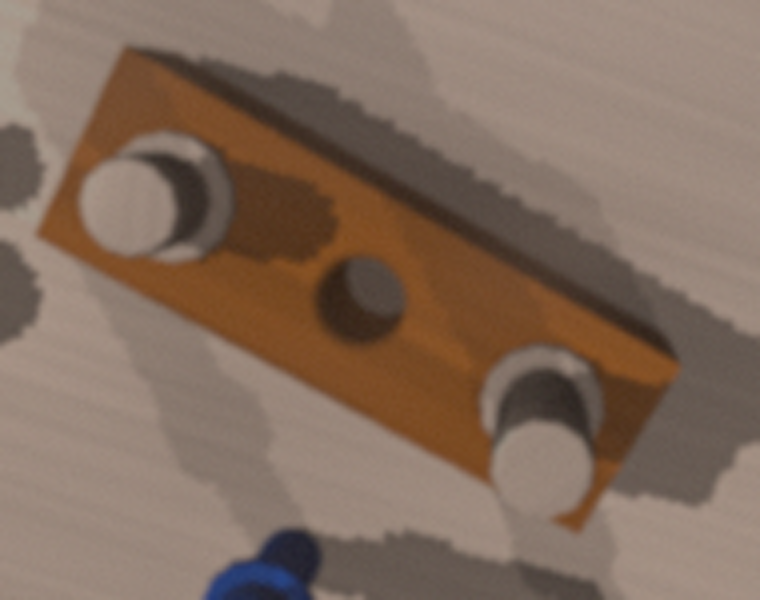

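View pics/sc12c.png

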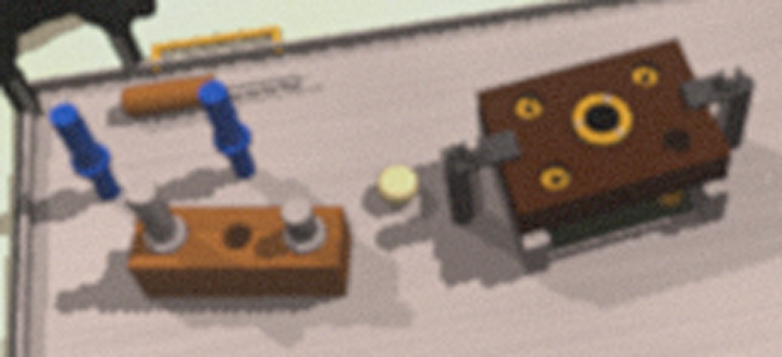

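View pics/sd12.png

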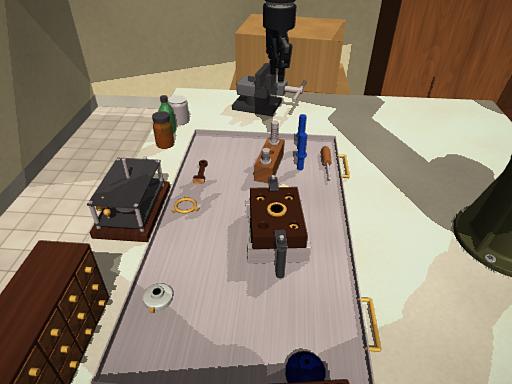

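The rod stands home and upright in its hole, with its collar flush. Bore 1 is empty and the ferrule shows in the pan at crop (672,198). Everything else is as before, and the gripper is clear.

```bash
python3 -c "
from rig import workorder; print(workorder.sign_off())"
```

```text
the job is handed in; nothing more can be done
None
```

The loose ferrule was the one in bore 1. I pushed it through and it dropped into the pan, and the rod is back home in the hole it came from. I signed the job off at about 27 s; the sign-off gives no verdict.

- **Finding it:** Bores 4 and 3 held against about 19 N and 17 N on the wrist reading. Bore 1 began to slide at 8–10 N. I did not test bore 2.
- **Pushing it out:** I pushed the rod's end to about 33 mm below the top face, where the resistance vanished. The highest contact force at any reading was about 19 N.
- **Last checks:**
  - **Ferrules:** Bore 1 is empty and brass shows in the pan under it. The other three rings look seated.
  - **Rod:** It bore on the stand at the height where I gripped it (0.0733 m), and it stands upright with its collar on the stand.
  - **Other things:** They look unmoved in the scene and side pictures, and the gripper is clear of everything.
- **What disagreed:** The push force did not fall off as the ferrule went down, though the task said it would. It stayed near 10 N until the drop. No check failed.

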